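# Load a steel strap into a drill jig and tighten its click-stop clamp

## Robot

A 6-joint arm with a two-finger parallel gripper is mounted at the origin on a cart in front of the work surface, level with it; the furniture and walls round the work are solid. World frame = base frame: x ahead of the robot, y to its left, z up, the work surface at z = 0. Lengths are in m, angles in degrees, forces in N, time in s.
With the tool pointing down it reaches from about 0.35 to 0.875 m from the base axis. Payload 4.2 kg.
Tool frame: the origin (TCP) lies midway between the tips of the shut fingers; the grasp point (between the pads) lies 19 mm behind it; z points along the fingers, y is the line along which they close (so a half turn about z gives the same grasp; the last joint's range is limited). The gripper opens to 87 mm and grips with 3 to 60 N. Pads are 19 mm wide; open, the fingers measure 117 mm over their backs; the gripper's body (75 mm by 190 mm) begins 51 mm behind the grasp point.
Start: joints at [85.692, 22.042, 0.453, 0, -68.411, -14.817], TCP at [0.205, 0.59, 0.196] pointing down, gripper open.
Joint ranges: [-179.83, 179.83], [-69.29, 118.12], [-61.27, 80.66], [-181.25, 117.63], [-171.15, -9.14], [-177.46, 177.46]. Speed limits (degrees/s): [159.86, 159.86, 180, 180, 180, 180].

## Interface

Orientations are given as a 3x3 rotation matrix whose columns are the frame's x, y, z axes.
In Python, from station import r gives the robot as it stands.
- The arm moves only by the shell command python3 steer.py, which reads ROWS from standard input. ROWS is a JSON list of rows, 1 to 8 of them, each of 7 numbers: the opening from 0.0 (shut) to 1.0 (fully open), then dx, dy, dz in normalised numbers (1 is 0.5 m), then a rotation vector rx, ry, rz in shares of 2 rad (1.0 is 2 rad); each row is the pose to reach, as a shift and turn from the pose commanded when the command began, along the tool's axes at that moment; what a row does not reach only later rows make up. A row lasts 1/10 s, in which the tool goes at most 0.05 m and 8.59 degrees, less where a joint would pass 70% of its speed; a pose out of reach is approached as far as the arm can. The fingers move at their own pace and stop on an object; the grip force is fixed at half the most. Time passes only in rows, so rows that do not move let the fingers close. It prints the time, the measured TCP pose, the force, the opening and the grip force at its end. Shift and turn numbers lie between -1 and 1, and a call with a number outside is refused. Input that does not fit is refused with a message, and nothing moves.
- r.sense(): the state, without advancing time (a new reading comes with each control period).
- r.capture(name): name is "side" or "top"; returns a dict with "pixels" (400x640x3 uint8, red, green, blue), "z_map" (400x640 float32, m along the optical axis (not along the pixel's ray), 0 where there is no reading), "K" (3x3 intrinsics, pixels), "distortion" ([k1, k2, p1, p2, k3] as OpenCV has them; the pictures are not rectified), "world_from_camera" (4x4, takes a point from camera to world coordinates). Camera axes: x right, y up, looking along -z (the intrinsics and any distortion apply to the point x, -y, -z); pixel columns grow to the right and rows downward; lengths in m; the calibration is good to about 2 mm. A picture is of the moment at which its call begins.
- r.finish_job(): hands the job in; it is judged then, once.
The state is a dict: "time_s": time; "joints": joint angles; "joint_velocities": joint speeds; "effort": joint torques, N m; "tcp_pos": TCP position; "ee_rot": TCP orientation; "wrist_force": force on the tool from outside, world axes, zero at the start; "moment": the same for the moment, N m; "gripper_width": opening from 0.0 (shut) to 1.0 (fully open); "gripper_force": force on a finger pad.
Only numpy, scipy, OpenCV 4.12 (cv2) and the standard library are available. Lean on these libraries where they do the work, as an engineer would, in place of code of your own. Each camera call takes 0.05 s, during which the arm holds its last target. There are 200 camera calls.

## Task

Get the steel strap ready for drilling: slide it flat under the drill-bush bridge of the jig until it meets the end stop, swing the clamp arm (out of the way first if need be) over it up to the arm's stop, and turn the black knob clockwise until its torque ratchet clicks and slips, so that the pad holds the strap down. Leave everything clamped, let go, and leave the other things on the table where they are.

Things in the scene. Friction and masses are not known exactly. Their poses are not given: they have to be found in the camera images.
- steel_strap: flat bar of plain steel with drilled holes, 24 x 200 x 5 mm, 0.16 kg, lying loose on the table to the robot's left among other flat tools; origin at the centre of its underside, y along its length, z up; both ends are alike
- drill_jig: steel drill jig fixed to the table, right of the middle; place and yaw vary. Origin on the table under the seated strap's centre; +x = the way the strap slides in (within 0.4 rad of straight away from the robot), y left, z up. Base plate 16 mm high, x -112 to 118, y -36 to 36 mm, a lug (x -42 to 34, y to -100) at right carries the clamp post. A 20 mm wide rest strip along y = 0 carries the strap
- tunnel (a point): middle of the tunnel under the blue bush plate (the bridge), on the rest strip, 80 mm along jig x from the seat. Bridge: x 60 to 100, y -30 to 30 mm, top 42 mm above the table, brass bush on it to 50 mm. Tunnel 29 mm wide, 12 mm high over the strip; its mouth, jig x 50 to 62, is flared to about 35 mm. The end stop's face is at jig x = 100, just behind the bridge
- guide_pins (a point): on the rest strip midway between two pointed steel guide pins, at jig x = -85: each 6 mm thick, 31 mm high above the table, 29 mm clear between them. The strap is lowered between them with its leading end short of the tunnel, then slid forward. From here to jig x = 48 nothing stands beside the strap but, 53 mm and more to the right, the arm's stop pin (jig x 12, 54 mm high) and the post
- strap_seat (a point): fixed to the jig on top of the rest strip, 20 mm above the table: where the origin of the strap's underside must come to lie; axes as the jig's, so the strap's length must lie along this x
- clamp_arm (a joint): swing angle of the blue clamp arm about its upright post, rad: 0 = closed, along the jig's +y over the strap's place and against its stop pin; grows counterclockwise from above as it opens (1.57: arm along the jig's -x, to the robot); range 0 to 2.5, starts at 0.7 to 2.2. Below about 1.5 the knob stands in a gripper's way over the strap's place. Light friction (0.5 N at the knob); stays where left
- clamp_pivot (a point): on the axis of the clamp post, jig x -6, y -70 mm, 48 mm above the table; the knob's axis is 70 mm from this axis. The arm is 24 to 34 mm wide and fills heights 42 to 54 mm, the nut on the post reaches 61 mm
- knob_grip (a point): on the upright axis of the knurled black knob with orange top, at the middle of its height: 76 mm above the table; the knob is 42 mm in diameter and fills heights 62 to 91 mm. It swings with the arm and never changes height
- thread (a joint): angle of the clamp's captive thread nut, rad, range 0 to 5, grows as the knob turns clockwise seen from above; each radian lowers the pad 2.5 mm, at about 0.13 N m of turning torque. The pad meets a seated strap at about 3.2 and the ratchet slips from about 3.8; starts at 1.0 to 2.4
- knob (a joint): angle by which the knob has slipped clockwise against the thread nut through its torque ratchet, rad; 0 at the start. The ratchet has 12 clicks a turn (0.52 rad each): up to about 0.25 N m it drives the nut and this stays near 0; once the pad bears firmly on the strap each further click adds 0.52, and the knob rests only at whole clicks
- clamp_pad: orange pressure pad, 19 mm in diameter, on a plunger under the knob's end of the arm; moves straight down as the thread turns, does not rotate; its face is 33 mm above the table with the thread at 0
- torpedo_level: bystander: yellow spirit level lying flat, 42 x 227 x 22 mm, origin at the centre of its underside, y along its length
- spanner: bystander: combination spanner lying flat, 31 x 179 x 8 mm, origin at the centre of its underside, y along its length
- end_mill: bystander: steel end mill standing upright, 34 mm diameter, 136 mm high, origin at the centre of its foot
- tube_offcut: bystander: grey mitred tube standing upright, 66 mm diameter, 86 mm high, origin at the centre of its foot
- steel_square: bystander: try square lying flat, 102 x 166 x 15 mm, origin at the centre of its underside
- club_hammer: bystander: ball-peen hammer lying at the back right, 97 x 292 x 31 mm, origin at the centre of its underside
- tape_measure: bystander: yellow tape measure standing up, 39 x 83 x 66 mm, origin at the centre of its underside

How it is judged:
By the outcome, as a careful person would: the job done as asked, in the order asked, and still so for the second after the job is handed in, with the robot touching nothing.
It also fails if it takes over 72 s, if anything falls off the work surface, if the arm or the gripper's body presses on something with over 40 N, if the wrist force passes 120 N, or if a joint passes its speed limit or range.

## Working session

There is one attempt and no reset: what is moved stays moved. The work goes in short steps, Python scripts to look and compute and a shell command to move; the robot and the scene stay as the last step left them, time stands still between calls to the robot, and variables do not carry over. Pictures are saved under pics/ and viewed, at most 10 in all, crops included, and the job is handed in when it is done.

```bash
ls; mkdir -p pics
cat > h.py <<'E'
import numpy as np, cv2
from station import r
def cap(n,f=None):
    c=r.capture(n)
    if f: cv2.imwrite('pics/'+f,c['pixels'][:,:,::-1])
    return c
def cloud(c):
    h,w=c['z_map'].shape
    u,v=np.meshgrid(np.arange(w),np.arange(h))
    p=cv2.undistortPoints(np.stack([u,v],-1).reshape(-1,1,2).astype(float),c['K'],np.array(c['distortion'])).reshape(h,w,2)
    z=c['z_map']
    P=np.stack([p[...,0]*z,-p[...,1]*z,-z],-1)
    T=np.array(c['world_from_camera']); return P@T[:3,:3].T+T[:3,3]
def onz(c,uv,z):
    p=cv2.undistortPoints(np.array(uv,float).reshape(-1,1,2),c['K'],np.array(c['distortion'])).reshape(-1,2)
    T=np.array(c['world_from_camera']); d=np.c_[p[:,0],-p[:,1],-np.ones(len(p))]@T[:3,:3].T
    return T[:3,3]+d*((z-T[2,3])/d[:,2])[:,None]
def px(c,P):
    T=np.linalg.inv(np.array(c['world_from_camera'])); q=np.atleast_2d(P)@T[:3,:3].T+T[:3,3]; q=q*[1,-1,-1]
    return cv2.projectPoints(q,np.zeros(3),np.zeros(3),c['K'],np.array(c['distortion']))[0].reshape(-1,2)
def tool(dw): # world shift -> tool axes
    return np.round(np.array(r.sense()['ee_rot']).T@np.array(dw),4)
E
python3 - <<'E'
from h import *
for n in('top','side'):
    c=cap(n,n+'0.png'); print(n,np.round(c['world_from_camera'],3).tolist(),np.round(c['K'],1).tolist())
s=r.sense(); print(s['time_s'],s['tcp_pos'],np.round(s['ee_rot'],3))
E
```

```text
pics
station.py
steer.py
top [[-0.005, 0.986, -0.168, 0.362], [-1.0, -0.007, -0.013, 0.024], [-0.014, 0.168, 0.986, 1.342], [0.0, 0.0, 0.0, 1.0]] [[513.8, 0.0, 321.2], [0.0, 513.8, 201.7], [0.0, 0.0, 1.0]]
side [[0.899, 0.271, -0.343, 0.139], [-0.437, 0.55, -0.711, -0.874], [-0.004, 0.79, 0.613, 0.855], [0.0, 0.0, 0.0, 1.0]] [[481.0, 0.0, 331.3], [0.0, 481.0, 198.3], [0.0, 0.0, 1.0]]
0.1 [0.20456888 0.58994314 0.1954528 ] [[ 0.945 -0.328 -0.001]
 [-0.328 -0.945 -0.002]
 [ 0.     0.002 -1.   ]]
```

View pics/top0.png

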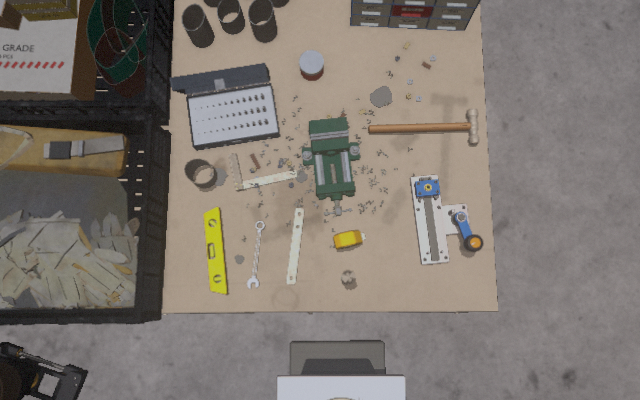

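View pics/side0.png

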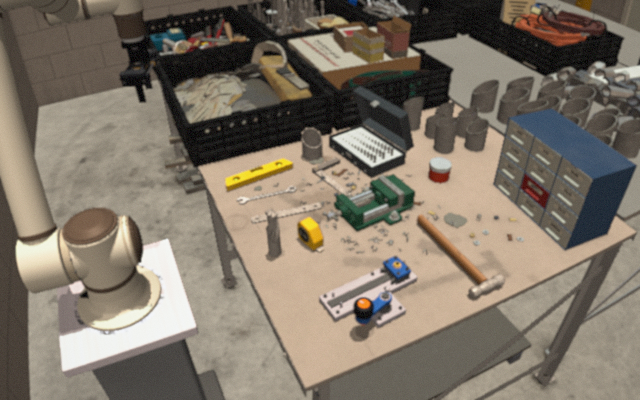

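The top view shows the strap from about (299,208) to (291,283). The jig is at (433,220) with its bridge at (428,187), and the knob is at (475,242) with the arm open. I'll enlarge these.

Run:
```python
from h import *
c=cap('top'); i=c['pixels'][:,:,::-1]
a=cv2.resize(i[200:295,270:330],None,fx=6,fy=6,interpolation=2)
b=cv2.resize(i[170:270,405:490],None,fx=5.7,fy=5.7,interpolation=2)[:570]
cv2.imwrite('pics/c1.png',np.hstack([a,b[:, :440]]) if 0 else np.hstack([a[:570,60:300],b])[:, :800])
print(a.shape,b.shape)
```

```text
(570, 360, 3) (570, 484, 3)
```

View pics/c1.png

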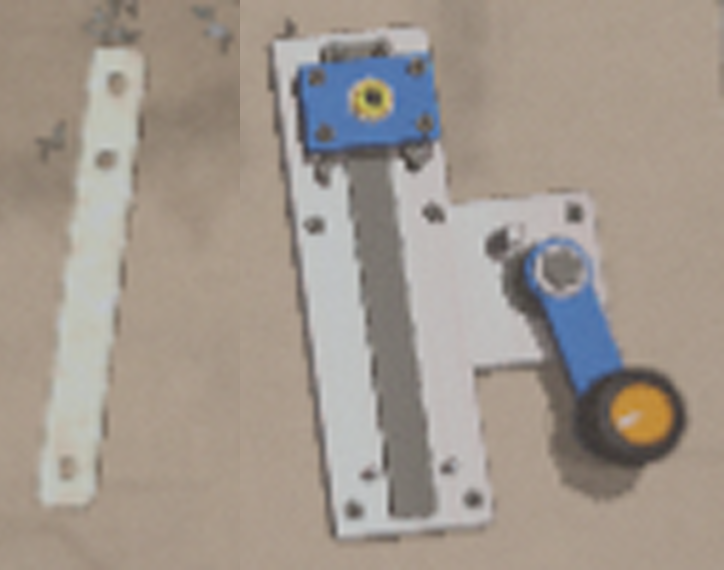

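```bash
cat > fit.py <<'E'
from h import *
def rigid(A,B): # 2D A->B
    a,b=A.mean(0),B.mean(0); H=(A-a).T@(B-b); U,S,V=np.linalg.svd(H); R=V.T@np.diag([1,np.linalg.det(V.T@U.T)])@U.T
    t=b-R@a; return R,t,B-(A@R.T+t)
E
python3 - <<'E'
from fit import *
c=cap('top')
fs=lambda X,Y:(270+(60+X+.5)/6-.5,200+(Y+.5)/6-.5)
fj=lambda X,Y:(405+(X-240+.5)/5.7-.5,170+(Y+.5)/5.7-.5)
st=onz(c,[fs(93,47),fs(144,52),fs(92,504),fs(40,500)],.005)[:,:2]
m=np.array([[-12,100],[12,100],[12,-100],[-12,-100]])/1e3
R,t,e=rigid(m,st); print('strap',t,np.degrees(np.arctan2(R[1,0],R[0,0])),(e*1e3).round(1).tolist())
J=[(118,36,16,274,42),(118,-36,16,425,28),(-112,-36,16,492,523),(-112,36,16,335,537),(80,0,50,371,98),(-85,17.5,31,369,473),(-85,-17.5,31,449,466),(-6,-70,61,560,267)]
w=np.array([onz(c,[fj(a[3],a[4])],a[2]/1e3)[0,:2] for a in J]); m=np.array(J)[:,:2]/1e3
R,t,e=rigid(m,w); print('jig',t,np.arctan2(R[1,0],R[0,0]),(e*1e3).round(1).tolist())
k=onz(c,[fj(641,412)],.091)[0,:2]; kj=(k-t)@R; print('knob',k,kj, 'swing',np.arctan2(-(kj[0]+.006),kj[1]+.07), np.hypot(kj[0]+.006,kj[1]+.07))
P=cloud(c)
for u,v in[(296,246),(426,190),(433,230),(380,290)]: print(P[v,u].round(4))
i=c['pixels'].astype(int)
for n,a in(('strap',(200,295,275,320)),):
    q=P[a[0]:a[1],a[2]:a[3]].reshape(-1,3); g=i[a[0]:a[1],a[2]:a[3]].reshape(-1,3)
    k=(g.min(1)>170)&(q[:,2]<.02)
    b=cv2.minAreaRect((q[k,:2]*1000).astype(np.float32)); print(k.sum(),b, np.median(q[k,2]))
E
```

```text
strap [0.47593417 0.11118944] -96.37905021214172 [[-1.6, -0.6], [-1.3, 0.9], [1.8, 0.6], [1.0, -0.9]]
jig [ 0.53915173 -0.23691   ] 0.08590328484224966 [[-1.3, -1.9], [-1.5, 0.4], [0.8, 0.2], [1.0, -1.5], [-0.0, 0.5], [-0.1, 1.1], [-0.1, 0.6], [1.3, 0.5]]
knob [ 0.47410967 -0.32965114] [-0.07275919 -0.08681871] swing 1.817591542788067 0.06884517891114784
[0.4736 0.1088 0.0031]
[ 0.6111 -0.2258  0.0472]
[ 0.5111 -0.2443  0.0228]
[ 0.3599 -0.107   0.0016]
539 ((475.4397888183594, 111.03404998779297), (22.63569450378418, 196.9877471923828), 83.2237548828125) 0.0051827265036776815
```

```bash
cat > d.py <<'E'
# usage: d.py x y z yaw : remaining tool-axes shift and rz to target
import sys; from h import *
x,y,z,a=map(float,sys.argv[1:5]); s=r.sense(); R=np.array(s['ee_rot'])
c,n=np.cos(np.radians(a)),np.sin(np.radians(a)); G=np.array([[c,n,0],[n,-c,0],[0,0,-1.]])
rv=cv2.Rodrigues(R.T@G)[0].ravel()
print('shift',(R.T@(np.array([x,y,z])-s['tcp_pos'])).round(4),'rot',np.degrees(rv).round(2),'t',round(s['time_s'],2),'j',np.round(s['joints'],0),'F',np.round(s['wrist_force'],1),'w',round(s['gripper_width'],3))
E
python3 d.py 0.5107 0.1073 0.12 -6.4
```

```text
shift [0.4474 0.3557 0.0763] rot [  0.08   0.   -12.73] t 0.2 j [ 86.  22.   0.  -0. -68. -15.] F [1.4 0.7 0.8] w 1.002
```

Careful with the scale: shifts go in shares of 0.5 m and turns go in shares of 2 rad. That gives: 0.447 m / 0.5 = 0.894, 0.356 m / 0.5 = 0.712, -12.7 degrees / 114.5916 = -0.1108.

```bash
echo '[[1, 0.894, 0.712, 0.1, 0, 0, -0.1108], [1, 0.894, 0.712, 0.1, 0, 0, -0.1108], [1, 0.894, 0.712, 0.1, 0, 0, -0.1108], [1, 0.894, 0.712, 0.1, 0, 0, -0.1108], [1, 0.894, 0.712, 0.1, 0, 0, -0.1108], [1, 0.894, 0.712, 0.1, 0, 0, -0.1108], [1, 0.894, 0.712, 0.1, 0, 0, -0.1108], [1, 0.894, 0.712, 0.1, 0, 0, -0.1108]]' | python3 steer.py; python3 d.py 0.5107 0.1073 0.06 -6.4
```

```text
time_s: 1.0
tcp_pos: [0.4185, 0.252, 0.1616]
ee_rot: [[0.994, -0.111, 0.0], [-0.111, -0.994, 0.0], [0.0, -0.0, -1.0]]
wrist_force: [1.3, 0.2, -0.3]
gripper_width: 0.995
gripper_force: 0.0
shift [0.1077 0.1336 0.1016] rot [-0.02 -0.02  0.01] t 1.0 j [ 50.  10. -21.   0. -58.  33.] F [ 1.3  0.2 -0.3] w 0.995
```

Converted, 0.134 m / 0.5 = 0.268, 0.108 m / 0.5 = 0.216.

```bash
echo '[[1, 0.216, 0.268, 0.2, 0, 0, 0], [1, 0.216, 0.268, 0.2, 0, 0, 0], [1, 0.216, 0.268, 0.2, 0, 0, 0], [1, 0.216, 0.268, 0.2, 0, 0, 0], [1, 0.216, 0.268, 0.2, 0, 0, 0], [1, 0.216, 0.268, 0.2, 0, 0, 0], [1, 0.216, 0.268, 0.2, 0, 0, 0]]' | python3 steer.py; python3 d.py 0.5107 0.1073 0.003 -6.4
python3 - <<'E'
from h import *
c=cap('top'); i=c['pixels'][190:300,260:380,::-1]
s=cap('side')['pixels'][150:260,230:350,::-1]
cv2.imwrite('pics/c2.png',cv2.resize(np.hstack([i,s]),None,fx=3.3,fy=3.3,interpolation=2))
E
```

```text
time_s: 1.7
tcp_pos: [0.5105, 0.1092, 0.0621]
ee_rot: [[0.994, -0.111, 0.001], [-0.111, -0.994, 0.0], [0.001, -0.001, -1.0]]
wrist_force: [0.4, -0.4, -0.2]
gripper_width: 1.002
gripper_force: 0.0
shift [0.0003 0.0019 0.0591] rot [-0.03 -0.06  0.02] t 1.7 j [ 30.  20. -24.   0. -45.  54.] F [ 0.4 -0.4 -0.2] w 1.002
```

View pics/c2.png

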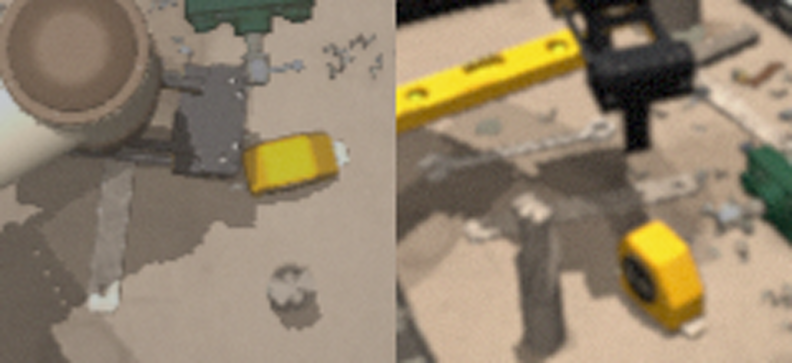

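The gripper body is in line with the strap, just left of the tape measure (top px 334–362, 232–248). The vise handle is ahead, so I'll check the heights under the body footprint.

Run:
```python
from h import *
R=np.array(r.sense()['ee_rot']); t=np.array(r.sense()['tcp_pos'])
for n in('top','side'):
    P=cloud(cap(n)).reshape(-1,3); L=(P-t)@R
    k=(P[:,2]<.1)&(P[:,2]>.012)&(abs(L[:,0])<.05)&(abs(L[:,1])<.11)
    for a in range(-5,5):
        for b in range(-11,11):
            m=k&(L[:,0]//.01==a)&(L[:,1]//.01==b)
            if m.sum()>1: print(n,a,b,m.sum(),P[m,2].max().round(3),end='; ')
    print()
```

```text
top -4 10 3 0.055; top -3 10 10 0.061; top -2 10 17 0.06; top -1 9 2 0.045; top -1 10 13 0.06; top 0 10 2 0.052; 
side -4 10 5 0.049; side -1 5 13 0.1; side 0 4 2 0.096; side 0 5 10 0.1; side 1 5 4 0.098; side 4 7 5 0.035; side 4 9 2 0.045; side 4 10 2 0.055;
```

Converted, 0.059 m / 0.5 = 0.118, 0.05 m / 0.5 = 0.1.

```bash
echo '[[0.7, 0, 0, 0.06, 0, 0, 0], [0.6, 0, 0, 0.1, 0, 0, 0], [0.6, 0, 0, 0.118, 0, 0, 0], [0.6, 0, 0, 0.118, 0, 0, 0], [0.6, 0, 0, 0.118, 0, 0, 0]]' | python3 steer.py; python3 d.py 0.5107 0.1073 0.003 -6.4
```

```text
time_s: 2.4
tcp_pos: [0.5109, 0.1092, 0.0034]
ee_rot: [[0.994, -0.111, 0.001], [-0.111, -0.994, 0.0], [0.001, -0.001, -1.0]]
wrist_force: [0.9, 0.2, -0.3]
gripper_width: 0.653
gripper_force: 0.0
shift [0.     0.0019 0.0004] rot [-0.04 -0.08  0.03] t 2.4 j [ 30.  25. -27.   0. -37.  54.] F [ 0.9  0.2 -0.3] w 0.653
```

Converted, 0.002 m / 0.5 = 0.004, 0.001 m / 0.5 = 0.002.

```bash
echo '[[0.6, 0, 0.004, 0.002, 0, 0, 0], [0, 0, 0.004, 0.002, 0, 0, 0], [0, 0, 0.004, 0.002, 0, 0, 0], [0, 0, 0.004, 0.002, 0, 0, 0], [0, 0, 0.004, 0.002, 0, 0, 0], [0, 0, 0.004, 0.002, 0, 0, 0]]' | python3 steer.py; python3 d.py 0.5107 0.1073 0.1 -6.4
```

```text
time_s: 3.0
tcp_pos: [0.5101, 0.1066, 0.0017]
ee_rot: [[0.994, -0.112, 0.0], [-0.112, -0.994, 0.0], [0.0, -0.0, -1.0]]
wrist_force: [0.2, 0.5, 0.7]
gripper_width: 0.233
gripper_force: 0.0
shift [ 0.0006 -0.0008 -0.0983] rot [-0.   -0.01 -0.03] t 3.0 j [ 30.  25. -28.   0. -37.  54.] F [0.2 0.5 0.7] w 0.233
```

```bash
echo '[[0, 0, 0, 0, 0, 0, 0], [0, 0, 0, 0, 0, 0, 0], [0, 0, 0, 0, 0, 0, 0]]' | python3 steer.py
```

```text
time_s: 3.3
tcp_pos: [0.51, 0.1066, 0.0015]
ee_rot: [[0.994, -0.112, -0.0], [-0.112, -0.994, -0.0], [-0.0, 0.0, -1.0]]
wrist_force: [-0.1, 0.0, -0.1]
gripper_width: 0.021
gripper_force: 0.0
```

Run:
```python
from h import *
c=cap('top'); i=c['pixels'][190:300,260:380,::-1]
s=cap('side'); print(px(s,r.sense()['tcp_pos']),px(c,r.sense()['tcp_pos']))
s=s['pixels'][150:260,230:350,::-1]
cv2.imwrite('pics/c3.png',cv2.resize(np.hstack([i,s]),None,fx=3.3,fy=3.3,interpolation=2))
```

```text
[[298.49694184 210.7041593 ]] [[296.91440457 232.14283318]]
```

View pics/c3.png

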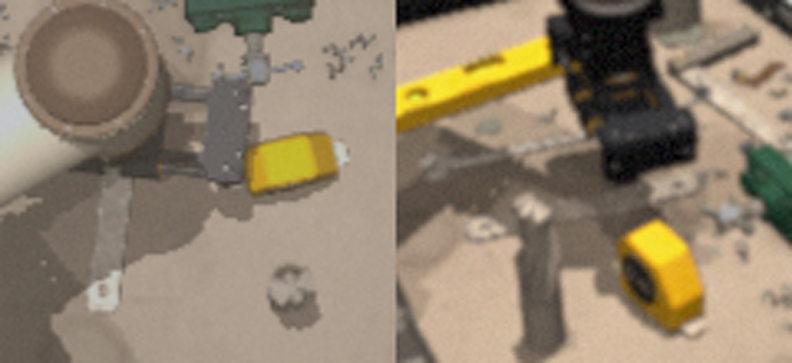

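The strap looks unmoved, lying from about (485,230) to (690,180) in the right crop. The shut fingers aren't visible on it, so I'll compare depths.

Run:
```python
from h import *
s=cap('side'); P=cloud(s); t=np.array(r.sense()['tcp_pos'])
print(px(s,[t+[0,-.095,.07],t+[0,0,.03],t+[0,0,.07],t]).round(0).tolist())
for v in range(188,222,3):
    print(v,[ (P[v,u]*1000).round(0).astype(int).tolist() for u in (288,294,300,306)])
```

```text
[[312.0, 211.0], [298.0, 202.0], [297.0, 191.0], [298.0, 211.0]]
188 [[473, 76, 113], [474, 34, 141], [488, 27, 141], [501, 21, 141]]
191 [[472, 75, 104], [469, 23, 141], [483, 17, 140], [497, 11, 139]]
194 [[511, 188, 4], [464, 10, 142], [480, 11, 136], [497, 12, 129]]
197 [[508, 181, -1], [467, 18, 126], [481, 14, 124], [498, 17, 116]]
200 [[503, 170, -3], [468, 23, 113], [483, 21, 109], [500, 23, 102]]
203 [[497, 153, 1], [468, 24, 102], [483, 21, 99], [540, 122, 8]]
206 [[493, 143, -2], [508, 135, -1], [523, 126, 0], [536, 112, 5]]
209 [[486, 124, 3], [499, 111, 8], [516, 109, 4], [530, 100, 5]]
212 [[481, 112, 3], [494, 101, 7], [510, 96, 5], [528, 95, -1]]
215 [[475, 98, 6], [492, 97, -1], [506, 86, 3], [522, 82, -1]]
218 [[472, 91, 0], [488, 86, -2], [502, 77, 0], [493, 11, 54]]
221 [[467, 78, 2], [481, 68, 4], [497, 66, 0], [483, -13, 66]]
```

Run:
```python
from h import *
s=cap('side')
for z in(.05,.06,.07,.08,.09,.1): print(z,onz(s,[(303,194.5)],z).round(3))
# all non-table points near the tool
P=cloud(s); Q=P.reshape(-1,3); R=np.array(r.sense()['ee_rot']); t=np.array(r.sense()['tcp_pos']); L=(Q-t)@R
k=(abs(L[:,0])<.04)&(abs(L[:,1])<.1)&(Q[:,2]>.012)&(Q[:,2]<.15)
q=Q[k]; o=q[:,2].argsort()[:12]; print(q[o].round(3)); print((L[k][o]).round(3))
st=r.sense(); print(st['tcp_pos'],st['wrist_force'],st['joints'],st['gripper_width'],r.__dict__.keys() if hasattr(r,'__dict__') else '')
```

```text
0.05 [[0.528 0.111 0.05 ]]
0.06 [[0.523 0.098 0.06 ]]
0.07 [[0.518 0.086 0.07 ]]
0.08 [[0.513 0.074 0.08 ]]
0.09 [[0.508 0.062 0.09 ]]
0.1 [[0.503 0.05  0.1  ]]
[[0.509 0.098 0.028]
 [0.5   0.097 0.029]
 [0.511 0.096 0.029]
 [0.513 0.094 0.03 ]
 [0.515 0.096 0.031]
 [0.52  0.094 0.031]
 [0.517 0.094 0.032]
 [0.5   0.097 0.032]
 [0.503 0.096 0.032]
 [0.507 0.099 0.032]
 [0.505 0.094 0.033]
 [0.509 0.096 0.033]]
[[ 0.     0.008 -0.026]
 [-0.009  0.011 -0.027]
 [ 0.003  0.01  -0.027]
 [ 0.005  0.013 -0.029]
 [ 0.006  0.01  -0.03 ]
 [ 0.011  0.012 -0.03 ]
 [ 0.008  0.012 -0.03 ]
 [-0.009  0.01  -0.031]
 [-0.006  0.011 -0.031]
 [-0.002  0.008 -0.031]
 [-0.004  0.013 -0.031]
 [-0.     0.011 -0.032]]
[0.51001583 0.1066117  0.00158583] [0.08592178 0.21859241 0.29659301] [ 2.96665535e+01  2.53734260e+01 -2.76248205e+01 -1.14189759e-03
 -3.70002412e+01  5.39075877e+01] -0.00038795650826287044 dict_keys([])
```

The camera shows the real fingertips about 27 mm above the reported TCP (the body is offset by the same amount), while xy matches. The strap hasn't been touched. I'll reopen and descend by the measured offset, watching the force.

Converted, 0.018 m / 0.5 = 0.036, 0.01 m / 0.5 = 0.02.

```bash
echo '[[0.6, 0, 0, 0, 0, 0, 0], [0.6, 0, 0, 0, 0, 0, 0], [0.6, 0, 0, 0, 0, 0, 0], [0.6, 0, 0, 0, 0, 0, 0], [0.6, 0, 0, 0.02, 0, 0, 0], [0.6, 0, 0, 0.036, 0, 0, 0], [0.6, 0, 0, 0.036, 0, 0, 0]]' | python3 steer.py
python3 - <<'E'
from h import *
s=cap('side'); P=cloud(s); Q=P.reshape(-1,3); R=np.array(r.sense()['ee_rot']); t=np.array(r.sense()['tcp_pos']); L=(Q-t)@R
k=(abs(L[:,0])<.012)&(L[:,1]<.06)&(L[:,1]>.015)&(Q[:,2]>.004)&(Q[:,2]<.1)
q=Q[k]; o=q[:,2].argsort()[:14]; print(np.c_[q[o],L[k][o]].round(3))
E
```

```text
time_s: 4.2
tcp_pos: [0.5087, 0.1059, -0.0181]
ee_rot: [[0.994, -0.112, -0.003], [-0.112, -0.994, -0.002], [-0.003, 0.002, -1.0]]
wrist_force: [-0.2, -0.1, -0.5]
gripper_width: 0.55
gripper_force: 0.0
[[ 0.497  0.078  0.008 -0.009  0.029 -0.026]
 [ 0.509  0.072  0.009  0.004  0.034 -0.026]
 [ 0.502  0.075  0.009 -0.004  0.032 -0.026]
 [ 0.506  0.072  0.009  0.001  0.034 -0.027]
 [ 0.499  0.075  0.01  -0.007  0.032 -0.027]
 [ 0.512  0.073  0.01   0.007  0.033 -0.028]
 [ 0.497  0.078  0.012 -0.009  0.029 -0.029]
 [ 0.514  0.07   0.012  0.009  0.036 -0.029]
 [ 0.509  0.072  0.012  0.004  0.034 -0.03 ]
 [ 0.506  0.072  0.013  0.001  0.034 -0.03 ]
 [ 0.513  0.073  0.013  0.007  0.032 -0.031]
 [ 0.502  0.068  0.014 -0.003  0.038 -0.031]
 [ 0.503  0.071  0.015 -0.002  0.036 -0.033]
 [ 0.507  0.073  0.015  0.001  0.033 -0.033]]
```

```bash
echo '[[0.6, 0, 0, 0.008, 0, 0, 0], [0.6, 0, 0, 0.012, 0, 0, 0], [0.6, 0, 0, 0.012, 0, 0, 0]]' | python3 steer.py; python3 d.py 0.5107 0.1073 -0.024 -6.4;  echo '[[0.3, 0, 0, 0, 0, 0, 0], [0, 0, 0, 0, 0, 0, 0], [0, 0, 0, 0, 0, 0, 0], [0, 0, 0, 0, 0, 0, 0], [0, 0, 0, 0, 0, 0, 0], [0, 0, 0, 0, 0, 0, 0]]' | python3 steer.py
```

```text
time_s: 4.55
tcp_pos: [0.5098, 0.1065, -0.0227]
ee_rot: [[0.994, -0.112, -0.0], [-0.112, -0.994, -0.0], [-0.0, 0.0, -1.0]]
wrist_force: [0.1, -0.2, 0.1]
gripper_width: 0.6
gripper_force: 0.0
shift [ 0.0008 -0.0009  0.0013] rot [ 0.02  0.03 -0.03] t 4.55 j [ 30.  28. -29.  -0. -34.  54.] F [ 0.1 -0.2  0.1] w 0.6
time_s: 5.15
tcp_pos: [0.5103, 0.1068, -0.0222]
ee_rot: [[0.994, -0.112, 0.001], [-0.112, -0.994, 0.0], [0.001, -0.0, -1.0]]
wrist_force: [0.2, 0.3, 0.4]
gripper_width: 0.255
gripper_force: 30.0
```

Gripped at 30 N. The tall end mill is on the way, so I'll lift high before moving across.

Converted, -0.17 m / 0.5 = -0.34, -0.13 m / 0.5 = -0.26.

```bash
echo '[[0, 0, 0, -0.04, 0, 0, 0], [0, 0, 0, -0.1, 0, 0, 0], [0, 0, 0, -0.18, 0, 0, 0], [0, 0, 0, -0.26, 0, 0, 0], [0, 0, 0, -0.34, 0, 0, 0], [0, 0, 0, -0.34, 0, 0, 0], [0, 0, 0, -0.34, 0, 0, 0]]' | python3 steer.py; python3 d.py 0.5193 -0.2386 0.148 4.92
python3 - <<'E'
from h import *
P=cloud(cap('top'));Q=P.reshape(-1,3);print('vise',Q[(Q[:,0]>.45)&(Q[:,0]<.66)&(Q[:,1]>-.1)&(Q[:,1]<.0)][:,2].max())
E
```

```text
time_s: 5.85
tcp_pos: [0.5095, 0.1066, 0.1478]
ee_rot: [[0.994, -0.112, 0.0], [-0.112, -0.994, 0.001], [0.0, -0.001, -1.0]]
wrist_force: [-0.1, -0.1, -3.0]
gripper_width: 0.255
gripper_force: 30.0
shift [ 0.0485  0.3419 -0.0006] rot [ -0.07  -0.02 -11.38] t 5.85 j [ 30.  14. -18.  -0. -57.  54.] F [-0.1 -0.1 -3. ] w 0.255
vise 0.07264245141553749
```

Converted, 0.342 m / 0.5 = 0.684, 0.0485 m / 0.5 = 0.097, -11.4 degrees / 114.5916 = -0.0995.

```bash
echo '[[0, 0.097, 0.684, 0, 0, 0, -0.0995], [0, 0.097, 0.684, 0, 0, 0, -0.0995], [0, 0.097, 0.684, 0, 0, 0, -0.0995], [0, 0.097, 0.684, 0, 0, 0, -0.0995], [0, 0.097, 0.684, 0, 0, 0, -0.0995], [0, 0.097, 0.684, 0, 0, 0, -0.0995], [0, 0.097, 0.684, 0, 0, 0, -0.0995], [0, 0.097, 0.684, 0, 0, 0, -0.0995]]' | python3 steer.py;  echo '[[0, 0, 0, 0, 0, 0, 0], [0, 0, 0, 0, 0, 0, 0]]' | python3 steer.py; python3 d.py 0.5193 -0.2386 0.045 4.92
python3 - <<'E'
from h import *
c=cap('top'); print(px(c,[[.5193-.135,-.2386-.0116,.175],[.5193+.065,-.2386+.0056,.175]]).round())
i=c['pixels'][160:320,370:510,::-1]
s=cap('side');s=s['pixels'][190:350,290:450,::-1]
cv2.imwrite('pics/c4.png',cv2.resize(np.hstack([i,s]),None,fx=2.66,fy=2.66,interpolation=2))
E
```

```text
time_s: 6.7
tcp_pos: [0.518, -0.2435, 0.1444]
ee_rot: [[0.997, 0.08, -0.005], [0.08, -0.997, 0.0], [-0.005, -0.001, -1.0]]
wrist_force: [-1.0, 0.1, -3.3]
gripper_width: 0.251
gripper_force: 30.0
time_s: 6.9
tcp_pos: [0.5189, -0.2379, 0.1458]
ee_rot: [[0.996, 0.087, -0.003], [0.087, -0.996, 0.001], [-0.003, -0.001, -1.0]]
wrist_force: [0.2, -0.0, -1.9]
gripper_width: 0.252
gripper_force: 30.0
shift [0.0007 0.0009 0.1008] rot [-0.08  0.19  0.07] t 6.9 j [ -8.  19. -11.  -0. -60. 103.] F [ 0.2 -0.  -1.9] w 0.252
[[452. 279.]
 [440. 191.]]
```

View pics/c4.png

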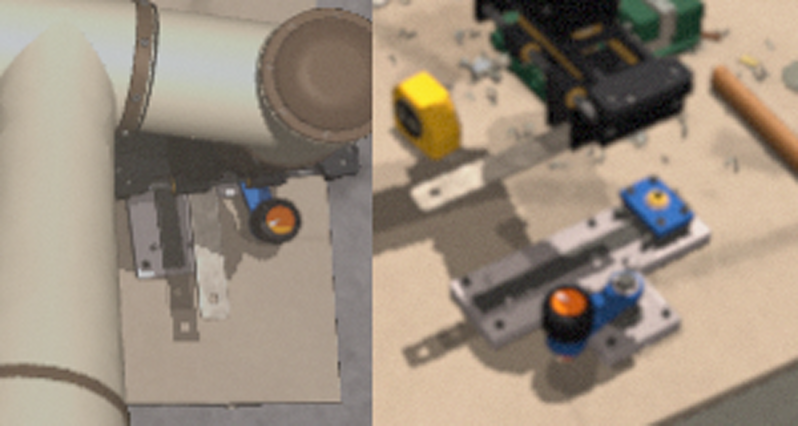

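The strap is held level. Its near end is at about (450,279) in the top view and the predicted position was (452,279). I'll measure its line precisely from the cloud.

```bash
cat > strap.py <<'E'
import sys; from fit import *
H=float(sys.argv[1]); n=sys.argv[2] if len(sys.argv)>2 else 'top'
t=np.array([.53915,-.23691]); a=.0859; R=np.array([[np.cos(a),-np.sin(a)],[np.sin(a),np.cos(a)]])
s=r.sense(); c=cap(n); P=cloud(c).reshape(-1,3); L=(P[:,:2]-t)@R
T=(np.array(s['tcp_pos'])[:2]-t)@R; print('tcp in jig',T.round(4))
k=(abs(P[:,2]-H-.005)<.012)&(abs(L[:,1]-T[1])<.03)&(L[:,0]<T[0]-.01)&(L[:,0]>T[0]-.2)
q=L[k]; print(k.sum(),'z',np.median(P[k,2]).round(4))
for x in np.arange(T[0]-.15,T[0],.015):
    m=abs(q[:,0]-x)<.0075
    if m.sum()>4: print(round(x,3),m.sum(),np.percentile(q[m,1],[5,95]).round(4),q[m,1].mean().round(4),'z',P[k][m,2].mean().round(4))
print('tail x',np.percentile(q[:,0],2).round(4))
E
python3 strap.py .168; python3 strap.py .168 side
```

```text
tcp in jig [-0.0194  0.0012]
516 z 0.1713
-0.154 42 [-0.0085  0.0123] 0.001 z 0.1694
-0.139 62 [-0.0092  0.0128] 0.0024 z 0.1696
-0.124 74 [-0.0099  0.0119] 0.001 z 0.1704
-0.109 75 [-0.0097  0.0124] 0.0015 z 0.1717
-0.094 73 [-0.0104  0.0114] 0.001 z 0.1712
-0.079 72 [-0.0109  0.0108] 0.0001 z 0.1721
-0.064 74 [-0.0109  0.0109] 0.0002 z 0.1726
-0.049 44 [-0.0111  0.0105] -0.0011 z 0.1731
tail x -0.1531
tcp in jig [-0.0192  0.0012]
606 z 0.1707
-0.154 44 [-0.0107  0.0103] -0.0005 z 0.1679
-0.139 74 [-0.0115  0.0123] -0.0 z 0.1683
-0.124 73 [-0.0105  0.0116] -0.0006 z 0.1693
-0.109 76 [-0.0105  0.0115] -0.0011 z 0.17
-0.094 69 [-0.0108  0.0117] -0.0011 z 0.1704
-0.079 73 [-0.0123  0.0103] -0.0017 z 0.1714
-0.064 71 [-0.0121  0.0112] -0.0016 z 0.1719
-0.049 69 [-0.0133  0.0105] -0.0022 z 0.173
-0.034 57 [-0.0138  0.0114] -0.0025 z 0.1739
tail x -0.1528
```

Converted, 0.115 m / 0.5 = 0.23, -0.003 m / 0.5 = -0.006, -1.3 degrees / 114.5916 = -0.0113.

```bash
echo '[[0, -0.006, 0, 0.06, 0, -0.0087, -0.0087], [0, -0.006, 0, 0.12, 0, -0.0175, -0.0113], [0, -0.006, 0, 0.18, 0, -0.0175, -0.0113], [0, -0.006, 0, 0.23, 0, -0.0175, -0.0113], [0, -0.006, 0, 0.23, 0, -0.0175, -0.0113], [0, -0.006, 0, 0.23, 0, -0.0175, -0.0113]]' | python3 steer.py; python3 strap.py .052; python3 strap.py .052 side
```

```text
time_s: 7.7
tcp_pos: [0.5176, -0.2386, 0.0332]
ee_rot: [[0.993, 0.111, -0.035], [0.111, -0.994, -0.004], [-0.035, 0.0, -0.999]]
wrist_force: [-0.1, -0.2, -1.3]
gripper_width: 0.249
gripper_force: 30.0
tcp in jig [-0.0216  0.0002]
430 z 0.0606
-0.157 24 [-0.0121  0.0082] -0.0026 z 0.0604
-0.142 53 [-0.0127  0.009 ] -0.0017 z 0.0604
-0.127 61 [-0.0133  0.0093] -0.0021 z 0.0605
-0.112 62 [-0.0132  0.0089] -0.0025 z 0.0601
-0.097 61 [-0.013   0.0086] -0.0021 z 0.06
-0.082 61 [-0.0126  0.009 ] -0.0019 z 0.0608
-0.067 61 [-0.0138  0.0089] -0.0021 z 0.0612
-0.052 45 [-0.0137  0.008 ] -0.0036 z 0.0608
tail x -0.1528
tcp in jig [-0.0209 -0.0001]
551 z 0.061
-0.156 38 [-0.0139  0.0059] -0.0042 z 0.06
-0.141 64 [-0.0138  0.0089] -0.0032 z 0.06
-0.126 70 [-0.0142  0.0094] -0.0033 z 0.0602
-0.111 69 [-0.0141  0.009 ] -0.0034 z 0.0604
-0.096 68 [-0.0134  0.0087] -0.0032 z 0.061
-0.081 64 [-0.0132  0.0082] -0.0034 z 0.0612
-0.066 64 [-0.0146  0.008 ] -0.0033 z 0.0615
-0.051 63 [-0.0132  0.0093] -0.0028 z 0.0614
-0.036 51 [-0.0144  0.0072] -0.0038 z 0.062
tail x -0.1537
```

Converted, 0.027 m / 0.5 = 0.054, -0.0022 m / 0.5 = -0.0044.

```bash
echo '[[0, -0.002, -0.0044, 0, 0, 0, 0], [0, -0.002, -0.0044, 0.02, 0, 0, 0], [0, -0.002, -0.0044, 0.04, 0, 0, 0], [0, -0.002, -0.0044, 0.054, 0, 0, 0], [0, -0.002, -0.0044, 0.054, 0, 0, 0], [0, -0.002, -0.0044, 0.054, 0, 0, 0]]' | python3 steer.py; python3 strap.py .026;  python3 - <<'E'
from h import *
i=cap('top')['pixels'][200:290,400:480,::-1]
s=cap('side');s=s['pixels'][250:340,310:400,::-1]
cv2.imwrite('pics/c5.png',cv2.resize(np.hstack([i,s]),None,fx=4.6,fy=4.6,interpolation=2))
E
```

```text
time_s: 8.4
tcp_pos: [0.5146, -0.2371, 0.0052]
ee_rot: [[0.993, 0.109, -0.036], [0.109, -0.994, -0.003], [-0.036, -0.0, -0.999]]
wrist_force: [-0.6, -0.3, -1.2]
gripper_width: 0.252
gripper_force: 30.0
tcp in jig [-0.0244  0.002 ]
499 z 0.0318
-0.159 25 [-0.011   0.0103] 0.0004 z 0.0326
-0.144 51 [-0.0115  0.0108] -0.0003 z 0.0324
-0.129 58 [-0.0116  0.0094] -0.0009 z 0.0323
-0.114 63 [-0.0122  0.0109] -0.0005 z 0.0322
-0.099 84 [-0.024   0.0253] 0.0008 z 0.0293
-0.084 82 [-0.0202  0.0194] -0.0002 z 0.0299
-0.069 74 [-0.0166  0.0254] 0.0018 z 0.03
-0.054 60 [-0.0232  0.017 ] -0.0011 z 0.0298
tail x -0.1554
```

View pics/c5.png

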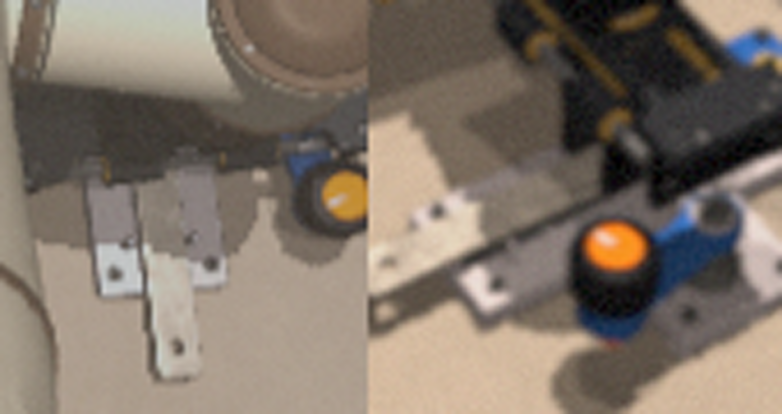

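The strap's tail lies centred between the pins, which show at (127,243) and (190,238) in the left crop. I'll lower it onto the strip and start the slide.

Converted, 0.03 m / 0.5 = 0.06, 0.006 m / 0.5 = 0.012.

```bash
echo '[[0, 0, 0, 0.006, 0, 0, 0], [0, 0, 0, 0.011, 0, 0, 0], [0, 0.012, 0.0002, 0.0106, 0, 0, 0], [0, 0.024, 0.0006, 0.0102, 0, 0, 0], [0, 0.036, 0.0008, 0.0098, 0, 0, 0], [0, 0.048, 0.0012, 0.0094, 0, 0, 0], [0, 0.06, 0.0014, 0.009, 0, 0, 0]]' | python3 steer.py; python3 strap.py .020
```

```text
time_s: 9.25
tcp_pos: [0.5453, -0.2343, 0.0001]
ee_rot: [[0.993, 0.109, -0.034], [0.109, -0.994, -0.003], [-0.035, -0.0, -0.999]]
wrist_force: [-0.8, -0.1, -2.5]
gripper_width: 0.252
gripper_force: 30.0
tcp in jig [0.0063 0.0021]
886 z 0.0214
-0.129 25 [-0.011   0.0099] -0.0002 z 0.0264
-0.114 78 [-0.0211  0.025 ] 0.0016 z 0.0232
-0.099 132 [-0.0249  0.0287] 0.0028 z 0.0219
-0.084 133 [-0.0242  0.0283] 0.0032 z 0.0229
-0.069 131 [-0.0236  0.0277] 0.0024 z 0.0214
-0.054 131 [-0.0243  0.0285] 0.0019 z 0.0215
-0.039 125 [-0.0242  0.0291] 0.0031 z 0.0217
-0.024 117 [-0.0248  0.0297] 0.0026 z 0.0214
-0.009 14 [-0.0273  0.0301] -0.0091 z 0.0183
tail x -0.1228
```

Converted, 0.022 m / 0.5 = 0.044, 0.02 m / 0.5 = 0.04.

```bash
echo '[[0, 0.014, 0.0004, 0.001, 0, 0, 0], [0, 0.028, 0.0006, 0.0008, 0, 0, 0], [0, 0.04, 0.001, 0.0004, 0, 0, 0], [0, 0.044, 0.001, 0.0004, 0, 0, 0], [0, 0.044, 0.001, 0.0004, 0, 0, 0]]' | python3 steer.py; echo '[[0, 0.004, 0, 0, 0, 0, 0], [0, 0.008, 0, 0, 0, 0, 0], [0, 0.01, 0, 0, 0, 0, 0]]' | python3 steer.py; python3 d.py 0 0 0 4.92
```

```text
time_s: 9.8
tcp_pos: [0.5667, -0.2324, -0.001]
ee_rot: [[0.993, 0.109, -0.035], [0.109, -0.994, -0.003], [-0.035, -0.0, -0.999]]
wrist_force: [-0.6, -0.5, -1.5]
gripper_width: 0.251
gripper_force: 30.0
time_s: 10.1
tcp_pos: [0.5715, -0.232, -0.001]
ee_rot: [[0.993, 0.109, -0.035], [0.109, -0.994, -0.003], [-0.035, -0.0, -0.999]]
wrist_force: [0.7, -0.1, -2.0]
gripper_width: 0.254
gripper_force: 30.0
shift [-0.5424 -0.293   0.018 ] rot [0.   1.99 1.35] t 10.1 j [ -7.  33. -12.   1. -46. 103.] F [ 0.7 -0.1 -2. ] w 0.254
```

Converted, 0.002 m / 0.5 = 0.004, 0.001 m / 0.5 = 0.002.

```bash
echo '[[0, 0.002, 0, 0, 0, 0, 0], [0, 0.004, 0, 0, 0, 0, 0], [0, 0.004, 0, 0, 0, 0, 0]]' | python3 steer.py; echo '[[0, 0.002, 0, 0, 0, 0, 0], [0, 0.004, 0, 0, 0, 0, 0], [0, 0.004, 0, 0, 0, 0, 0]]' | python3 steer.py
```

```text
time_s: 10.4
tcp_pos: [0.5735, -0.2317, -0.0011]
ee_rot: [[0.993, 0.109, -0.035], [0.109, -0.994, -0.003], [-0.035, -0.0, -0.999]]
wrist_force: [-0.0, -0.4, -1.5]
gripper_width: 0.255
gripper_force: 30.0
time_s: 10.7
tcp_pos: [0.5743, -0.2316, -0.0013]
ee_rot: [[0.993, 0.109, -0.037], [0.109, -0.994, -0.003], [-0.037, -0.001, -0.999]]
wrist_force: [-2.1, -1.2, 0.8]
gripper_width: 0.253
gripper_force: 29.9
```

Converted, 0.002 m / 0.5 = 0.004, 0.001 m / 0.5 = 0.002.

```bash
echo '[[0, 0.002, 0, 0, 0, 0, 0], [0, 0.004, 0, 0, 0, 0, 0], [0, 0.004, 0, 0, 0, 0, 0]]' | python3 steer.py; python3 strap.py .020
```

```text
time_s: 11.0
tcp_pos: [0.5742, -0.2315, -0.0016]
ee_rot: [[0.993, 0.109, -0.041], [0.109, -0.994, -0.003], [-0.041, -0.002, -0.999]]
wrist_force: [-5.5, -1.5, 2.1]
gripper_width: 0.254
gripper_force: 29.9
tcp in jig [0.0354 0.0024]
1106 z 0.0197
-0.115 31 [-0.0221  0.0261] 0.0023 z 0.0167
-0.1 135 [-0.0251  0.0296] 0.0028 z 0.0192
-0.085 136 [-0.024   0.0295] 0.0036 z 0.0216
-0.07 127 [-0.024  0.029] 0.0031 z 0.0211
-0.055 129 [-0.0245  0.0296] 0.0034 z 0.0212
-0.04 135 [-0.0244  0.0297] 0.0034 z 0.021
-0.025 131 [-0.0248  0.0295] 0.0035 z 0.0213
-0.01 129 [-0.0243  0.0296] 0.0022 z 0.0212
0.005 127 [-0.025   0.0293] 0.0026 z 0.0207
0.02 26 [-0.0268  0.0312] -0.0072 z 0.0193
tail x -0.1083
```

The strap met the stop at TCP jig x = 35 mm, as predicted. I'll release and rise.

Careful with the scale: shifts go in shares of 0.5 m and turns go in shares of 2 rad. That gives: -0.12 m / 0.5 = -0.24, -0.08 m / 0.5 = -0.16.

```bash
echo '[[0.5, -0.006, 0, 0, 0, 0, 0], [0.5, -0.006, 0, 0, 0, 0, 0], [0.5, -0.006, 0, 0, 0, 0, 0], [0.5, -0.006, 0, -0.06, 0, 0, 0], [0.5, -0.006, 0, -0.16, 0, 0, 0], [0.5, -0.006, 0, -0.24, 0, 0, 0], [0.5, -0.006, 0, -0.24, 0, 0, 0]]' | python3 steer.py; python3 d.py 0.4741 -0.3297 0.10 4.9
python3 - <<'E'
from h import *
i=cap('top')['pixels'][165:275,400:490,::-1]
s=cap('side');s=s['pixels'][240:350,310:440,::-1]
cv2.imwrite('pics/c6.png',cv2.resize(np.hstack([i,s]),None,fx=3.6,fy=3.6,interpolation=2))
E
```

```text
time_s: 11.75
tcp_pos: [0.5844, -0.2325, 0.1267]
ee_rot: [[0.994, 0.111, -0.018], [0.111, -0.994, -0.008], [-0.019, 0.006, -1.0]]
wrist_force: [0.7, 0.3, -0.2]
gripper_width: 0.497
gripper_force: 0.0
shift [-0.1198  0.0842  0.0295] rot [0.34 1.08 1.47] t 11.75 j [ -7.  26.  -4.   1. -61. 103.] F [ 0.7  0.3 -0.2] w 0.497
```

View pics/c6.png

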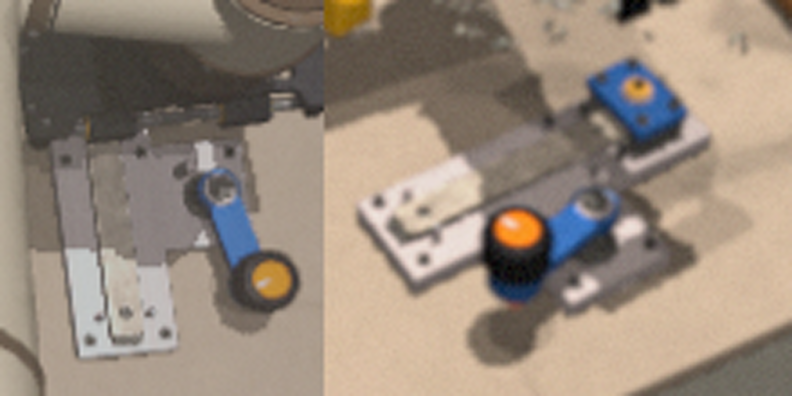

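The strap lies flat and seated between the pins with its tail at the strip's near end. The arm is still open with its knob at (270,280) in the left crop. Next I'll refine the knob's position.

```bash
cat > arc.py <<'E'
# arc.py swing yawrel : world reported-frame knob target for a swing angle
from h import *
t=np.array([.53915,-.23691]); a=.0859; R=np.array([[np.cos(a),-np.sin(a)],[np.sin(a),np.cos(a)]])
def knob(th,off=(0,.002)): return t+R@(np.array([-.006-.07*np.sin(th),-.07+.07*np.cos(th)])+off)
E
python3 - <<'E'
from arc import *
for n in('top','side'):
    c=cap(n); P=cloud(c); i=c['pixels'].astype(int)
    k=(i[...,0]>150)&(i[...,0]-i[...,2]>90)&(abs(P[...,0]-.474)<.05)&(abs(P[...,1]+.33)<.05)&(P[...,2]>.08)
    m=P[k][:,:2].mean(0); kj=(m-t)@R; print(n,k.sum(),m,kj,np.median(P[k][:,2]),'swing',np.arctan2(-(kj[0]+.006),kj[1]+.07),np.hypot(kj[0]+.006,kj[1]+.07))
print(knob(1.82))
E
python3 d.py 0.4733 -0.3280 0.10 66
```

```text
top 73 [ 0.47352888 -0.3300415 ] [-0.07336932 -0.08715819] 0.09201181315573126 swing 1.8201827685643381 0.06951999119145062
side 102 [ 0.47349823 -0.32882264] [-0.0732953  -0.08594119] 0.09076414842133379 swing 1.8033930908773825 0.06915763457281045
[ 0.47289981 -0.32819474]
shift [-0.114   0.0851  0.0218] rot [ -1.13   1.84 -59.72] t 11.95 j [ -7.  26.  -5.   0. -61. 103.] F [-0.6  0.1 -0.5] w 0.503
```

Converted, -0.114 m / 0.5 = -0.228, 0.085 m / 0.5 = 0.17, -59.7 degrees / 114.5916 = -0.521.

```bash
echo '[[0.8, -0.08, 0.06, 0.01, 0, 0, -0.0698], [0.8, -0.16, 0.12, 0.02, 0, 0, -0.1396], [0.8, -0.228, 0.17, 0.03, -0.0026, 0.0044, -0.2094], [0.8, -0.228, 0.17, 0.044, -0.0044, 0.007, -0.2793], [0.8, -0.228, 0.17, 0.044, -0.0061, 0.0096, -0.3491], [0.8, -0.228, 0.17, 0.044, -0.0079, 0.0122, -0.4189], [0.8, -0.228, 0.17, 0.044, -0.0096, 0.0157, -0.4887], [0.8, -0.228, 0.17, 0.044, -0.0096, 0.0157, -0.521]]' | python3 steer.py; echo '[[0.8, 0, 0, 0, 0, 0, 0], [0.8, 0, 0, 0, 0, 0, 0]]' | python3 steer.py; python3 d.py 0.4733 -0.3280 0.035 66
```

```text
time_s: 12.75
tcp_pos: [0.4727, -0.3279, 0.0989]
ee_rot: [[0.404, 0.915, -0.003], [0.915, -0.404, 0.001], [-0.0, -0.003, -1.0]]
wrist_force: [0.0, 0.2, 0.2]
gripper_width: 0.8
gripper_force: 0.0
time_s: 12.95
tcp_pos: [0.4733, -0.328, 0.0996]
ee_rot: [[0.408, 0.913, -0.002], [0.913, -0.408, 0.0], [-0.001, -0.002, -1.0]]
wrist_force: [-0.2, 0.1, -0.1]
gripper_width: 0.799
gripper_force: 0.0
shift [0.0001 0.0001 0.0646] rot [-0.09  0.03 -0.1 ] t 12.95 j [-19.  22. -14.   0. -54. 174.] F [-0.2  0.1 -0.1] w 0.799
```

Converted, 0.0645 m / 0.5 = 0.129, 0.055 m / 0.5 = 0.11.

```bash
echo '[[0.8, 0, 0, 0.06, 0, 0, 0], [0.8, 0, 0, 0.11, 0, 0, 0], [0.8, 0, 0, 0.129, 0, 0, 0], [0.8, 0, 0, 0.129, 0, 0, 0], [0, 0, 0, 0.129, 0, 0, 0], [0, 0, 0, 0.129, 0, 0, 0], [0, 0, 0, 0.129, 0, 0, 0], [0, 0, 0, 0.129, 0, 0, 0]]' | python3 steer.py;echo '[[0, 0, 0, 0, 0, 0, 0], [0, 0, 0, 0, 0, 0, 0]]' | python3 steer.py
python3 - <<'E'
from arc import *
s=r.sense(); R3=np.array(s['ee_rot']); p=np.array(s['tcp_pos'])
k0=knob(1.82)
for i in range(1,17):
    th=1.82-i*1.82/16-(.03 if i==16 else 0); d=np.r_[knob(th)-k0,0]; print(i,(R3.T@d).round(4),round(np.degrees(1.82-th),1))
E
```

```text
time_s: 13.75
tcp_pos: [0.4741, -0.3284, 0.0371]
ee_rot: [[0.407, 0.913, 0.002], [0.913, -0.407, -0.001], [-0.0, 0.002, -1.0]]
wrist_force: [-2.2, 1.8, 2.3]
gripper_width: 0.52
gripper_force: 2.1
time_s: 13.95
tcp_pos: [0.4729, -0.3283, 0.0368]
ee_rot: [[0.407, 0.913, -0.001], [0.913, -0.407, -0.0], [-0.001, -0.001, -1.0]]
wrist_force: [-4.1, 0.6, 4.7]
gripper_width: 0.475
gripper_force: 30.0
1 [ 0.0061 -0.0051 -0.    ] 6.5
2 [ 0.0127 -0.0095 -0.    ] 13.0
3 [ 0.0198 -0.0131 -0.    ] 19.6
4 [ 0.0273 -0.0159 -0.    ] 26.1
5 [ 0.035  -0.0178 -0.    ] 32.6
6 [ 0.0429 -0.0188 -0.    ] 39.1
7 [ 0.0509 -0.0189 -0.    ] 45.6
8 [ 0.0588 -0.0181 -0.    ] 52.1
9 [ 0.0666 -0.0165 -0.    ] 58.7
10 [ 0.0741 -0.0139 -0.0001] 65.2
11 [ 0.0813 -0.0105 -0.0001] 71.7
12 [ 0.0881 -0.0063 -0.0001] 78.2
13 [ 0.0943 -0.0014 -0.0001] 84.7
14 [ 0.1     0.0042 -0.0001] 91.2
15 [ 1.05e-01  1.04e-02 -1.00e-04] 97.8
16 [ 1.102e-01  1.900e-02 -1.000e-04] 106.0
```

Converted, 0.0588 m / 0.5 = 0.1176, 0.0509 m / 0.5 = 0.1018, 52.1 degrees / 114.5916 = 0.4547.

```bash
echo '[[0, 0.0122, -0.0102, 0, 0, 0, 0.0567], [0, 0.0254, -0.019, 0, 0, 0, 0.1134], [0, 0.0396, -0.0262, 0, 0, 0, 0.171], [0, 0.0546, -0.0318, 0, 0, 0, 0.2278], [0, 0.07, -0.0356, 0, 0, 0, 0.2845], [0, 0.0858, -0.0376, 0, 0, 0, 0.3412], [0, 0.1018, -0.0378, 0, 0, 0, 0.3979], [0, 0.1176, -0.0362, 0, 0, 0, 0.4547]]' | python3 steer.py;echo '[[0, 0, 0, 0, 0, 0, 0], [0, 0, 0, 0, 0, 0, 0]]' | python3 steer.py
python3 - <<'E'
from arc import *
s=r.sense(); R3=np.array(s['ee_rot']); p=np.array(s['tcp_pos'])
k0=knob(.91); print(p[:2]-k0)
for i in range(9,17):
    th=1.82-i*1.82/16-(.03 if i==16 else 0); d=np.r_[knob(th)-k0,0]; print(i,(R3.T@d).round(4),round(np.degrees(.91-th),1))
E
```

```text
time_s: 14.75
tcp_pos: [0.4805, -0.2668, 0.0367]
ee_rot: [[0.972, 0.235, -0.001], [0.235, -0.972, -0.0], [-0.001, 0.0, -1.0]]
wrist_force: [-3.5, 0.1, 5.5]
gripper_width: 0.479
gripper_force: 30.0
time_s: 14.95
tcp_pos: [0.4808, -0.2664, 0.0367]
ee_rot: [[0.971, 0.24, -0.001], [0.24, -0.971, 0.0], [-0.0, -0.0, -1.0]]
wrist_force: [-3.3, 2.1, 7.1]
gripper_width: 0.472
gripper_force: 30.0
[0.0005492  0.00074559]
9 [ 0.0061 -0.0051 -0.    ] 6.5
10 [ 0.0127 -0.0095 -0.    ] 13.0
11 [ 0.0198 -0.0131 -0.    ] 19.6
12 [ 0.0273 -0.0159 -0.    ] 26.1
13 [ 0.035  -0.0178 -0.    ] 32.6
14 [ 0.0429 -0.0188 -0.    ] 39.1
15 [ 0.0509 -0.0189 -0.    ] 45.6
16 [ 0.0609 -0.0177 -0.    ] 53.9
```

Converted, 0.06 m / 0.5 = 0.12, 0.0509 m / 0.5 = 0.1018, 52.1 degrees / 114.5916 = 0.4547.

```bash
echo '[[0, 0.0122, -0.0102, 0, 0, 0, 0.0567], [0, 0.0254, -0.019, 0, 0, 0, 0.1134], [0, 0.0396, -0.0262, 0, 0, 0, 0.171], [0, 0.0546, -0.0318, 0, 0, 0, 0.2278], [0, 0.07, -0.0356, 0, 0, 0, 0.2845], [0, 0.0858, -0.0376, 0, 0, 0, 0.3412], [0, 0.1018, -0.0378, 0, 0, 0, 0.3979], [0, 0.12, -0.0354, 0, 0, 0, 0.4547]]' | python3 steer.py;echo '[[0, 0, 0, 0, 0, 0, 0], [0, 0, 0, 0, 0, 0, 0]]' | python3 steer.py
python3 - <<'E'
from arc import *
p=np.array(r.sense()['tcp_pos']); print((p[:2]-knob(0))@R, 'expected 0', r.sense()['joints'].round(0), r.sense()['moment'])
E
```

```text
time_s: 15.75
tcp_pos: [0.533, -0.2353, 0.0365]
ee_rot: [[0.783, -0.622, -0.005], [-0.622, -0.783, 0.0], [-0.004, 0.003, -1.0]]
wrist_force: [-17.3, -2.0, 14.9]
gripper_width: 0.474
gripper_force: 30.0
time_s: 15.95
tcp_pos: [0.5326, -0.2354, 0.0367]
ee_rot: [[0.785, -0.619, -0.005], [-0.619, -0.785, 0.0], [-0.004, 0.003, -1.0]]
wrist_force: [-7.4, 0.5, 8.5]
gripper_width: 0.472
gripper_force: 30.0
[-4.25328879e-04  5.18605485e-05] expected 0 [ -8.  27. -17.   0. -46.  60.] [4.17130598e-01 2.06163828e+00 1.23862442e-03]
```

The arm is at its stop: knob position is within 0.5 mm of the closed pose, with a reaction force. Now I'll turn clockwise.

Converted, 64 degrees / 114.5916 = 0.5585.

```bash
for k in 1; do echo '[[0, 0, 0, 0, 0, 0, 0.0698], [0, 0, 0, 0, 0, 0, 0.1396], [0, 0, 0, 0, 0, 0, 0.2094], [0, 0, 0, 0, 0, 0, 0.2793], [0, 0, 0, 0, 0, 0, 0.3491], [0, 0, 0, 0, 0, 0, 0.4189], [0, 0, 0, 0, 0, 0, 0.4887], [0, 0, 0, 0, 0, 0, 0.5585]]' | python3 steer.py | grep -v gripper; python3 -c "from h import *; s=r.sense(); print(s['moment'],s['joints'].round())"; echo '[[0, 0, 0, 0, 0, 0, 0.0698], [0, 0, 0, 0, 0, 0, 0.1396], [0, 0, 0, 0, 0, 0, 0.2094], [0, 0, 0, 0, 0, 0, 0.2793]]' | python3 steer.py | grep -v gripper; python3 -c "from h import *; s=r.sense(); print(s['moment'],s['joints'].round())";  done
```

```text
time_s: 16.75
tcp_pos: [0.5329, -0.2355, 0.0367]
ee_rot: [[-0.217, -0.976, -0.004], [-0.976, 0.217, -0.0], [0.001, 0.004, -1.0]]
wrist_force: [-7.4, 0.3, 7.4]
[0.26696372 1.86090518 0.10934491] [ -8.  27. -17.   0. -46.  -5.]
time_s: 17.15
tcp_pos: [0.5329, -0.2356, 0.0367]
ee_rot: [[-0.701, -0.713, -0.004], [-0.713, 0.701, -0.0], [0.003, 0.003, -1.0]]
wrist_force: [-6.6, 0.5, 7.7]
[0.22621918 1.73584498 0.18158745] [ -8.  27. -17.   0. -46. -37.]
```

Converted, 14 degrees / 114.5916 = 0.1222.

```bash
m(){ python3 -c "from h import *; s=r.sense(); print(s['moment'][2].round(3),s['joints'][5].round(1),s['wrist_force'].round(1))"; }
echo '[[0, 0, 0, 0, 0, 0, 0.0611], [0, 0, 0, 0, 0, 0, 0.1222]]' | python3 steer.py >/dev/null; m
echo '[[0, 0, 0, 0, 0, 0, 0.0611], [0, 0, 0, 0, 0, 0, 0.1222]]' | python3 steer.py >/dev/null; m
echo '[[0, 0, 0, 0, 0, 0, 0.0611], [0, 0, 0, 0, 0, 0, 0.1222]]' | python3 steer.py >/dev/null; m
echo '[[0, 0, 0, 0, 0, 0, 0.0611], [0, 0, 0, 0, 0, 0, 0.1222]]' | python3 steer.py >/dev/null; m
```

```text
0.144 -50.6 [-7.5  1.2  7.2]
0.248 -64.6 [-6.6 -0.2  8.4]
0.244 -78.6 [-6.8 -0.8  8.7]
-0.016 -92.6 [-5.7  0.1  7.7]
```

Torque rose to 0.25 N·m and then dropped, which is the ratchet slipping. One more click will confirm it.

Converted, 10 degrees / 114.5916 = 0.0873.

```bash
m(){ python3 -c "from h import *; s=r.sense(); print(s['moment'][2].round(3),s['joints'][5].round(1),s['wrist_force'].round(1))"; }
echo '[[0, 0, 0, 0, 0, 0, 0.0436], [0, 0, 0, 0, 0, 0, 0.0873]]' | python3 steer.py >/dev/null; m
echo '[[0, 0, 0, 0, 0, 0, 0.0349], [0, 0, 0, 0, 0, 0, 0.0698]]' | python3 steer.py >/dev/null; m
echo '[[0, 0, 0, 0, 0, 0, 0.0262], [0, 0, 0, 0, 0, 0, 0.0524]]' | python3 steer.py >/dev/null; m
echo '[[0, 0, 0, 0, 0, 0, 0.0262], [0, 0, 0, 0, 0, 0, 0.0524]]' | python3 steer.py >/dev/null; m
echo '[[0, 0, 0, 0, 0, 0, 0.0262], [0, 0, 0, 0, 0, 0, 0.0524]]' | python3 steer.py >/dev/null; m
```

```text
0.225 -102.5 [-7.8  0.5  8.4]
0.248 -110.5 [-7.4 -0.8  8.3]
0.204 -116.4 [-7.2  0.4  8.7]
0.164 -122.5 [-5.5  0.4  8.6]
-0.076 -128.5 [-6.1  0.2  7.9]
```

Two clicks confirmed. I'll let go, rise straight up, and check.

Converted, -0.18 m / 0.5 = -0.36, -0.13 m / 0.5 = -0.26.

```bash
echo '[[0.7, 0, 0, 0, 0, 0, 0], [0.7, 0, 0, 0, 0, 0, 0], [0.7, 0, 0, 0, 0, 0, 0], [0.7, 0, 0, 0, 0, 0, 0], [0.7, 0, 0, -0.06, 0, 0, 0], [0.7, 0, 0, -0.16, 0, 0, 0], [0.7, 0, 0, -0.26, 0, 0, 0], [0.7, 0, 0, -0.36, 0, 0, 0]]' | python3 steer.py; echo '[[0.7, -0.1, 0, 0, 0, 0, 0], [0.7, -0.2, 0, 0, 0, 0, 0], [0.7, -0.3, 0, 0, 0, 0, 0], [0.7, -0.3, 0, 0, 0, 0, 0], [0.7, -0.3, 0, 0, 0, 0, 0]]' | python3 steer.py
python3 - <<'E'
from h import *
i=cap('top')['pixels'][165:275,400:490,::-1]
s=cap('side');s=s['pixels'][240:350,310:440,::-1]
cv2.imwrite('pics/c7.png',cv2.resize(np.hstack([i,s]),None,fx=3.6,fy=3.6,interpolation=2))
E
```

```text
time_s: 19.75
tcp_pos: [0.5352, -0.2353, 0.218]
ee_rot: [[-0.692, 0.722, 0.001], [0.722, 0.692, -0.001], [-0.001, 0.0, -1.0]]
wrist_force: [1.4, 0.5, 0.2]
gripper_width: 0.702
gripper_force: 0.0
time_s: 20.25
tcp_pos: [0.639, -0.3442, 0.2132]
ee_rot: [[-0.691, 0.723, -0.003], [0.723, 0.691, 0.001], [0.003, -0.002, -1.0]]
wrist_force: [0.9, 1.9, 0.1]
gripper_width: 0.701
gripper_force: 0.0
```

View pics/c7.png

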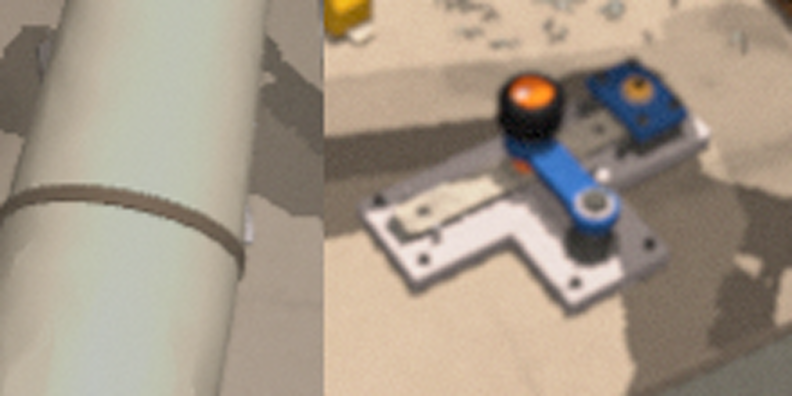

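The side crop shows the arm across the strap with the orange pad down on it at (522,165). The strap's tail is unchanged at (400,230). I'll check the swing angle numerically and hand in if it's closed.

Run:
```python
from arc import *
c=cap('side'); P=cloud(c); i=c['pixels'].astype(int); g=knob(0,(0,0))
k=(i[...,0]>150)&(i[...,0]-i[...,2]>90)&(np.hypot(P[...,0]-g[0],P[...,1]-g[1])<.04)&(P[...,2]>.08)
kj=(P[k][:,:2].mean(0)-t)@R; th=np.arctan2(-(kj[0]+.006),kj[1]+.07); print(k.sum(),kj,th)
if abs(th)<.05: print(r.finish_job())
```

```text
72 [-0.00539018 -0.00139368] -0.008888432589139336
the job is handed in; nothing more can be done
None
```

The strap is seated against the end stop and clamped: the arm is closed on its stop, the knob was turned through two ratchet clicks, the gripper has let go, and the job is handed in at about 20 s.

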